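# Lock the ampoule tray with its sprung cross bar

## Robot

A 6-joint arm with a two-finger parallel gripper is mounted at the origin on the work surface. World frame = base frame: x ahead of the robot, y to its left, z up, the work surface at z = 0. Lengths are in m, angles in rad, forces in N, time in s.
With the tool pointing down it reaches from about 0.4 to 0.825 m from the base axis. Payload 7 kg.
Tool frame: the origin (TCP) lies midway between the tips of the shut fingers; the grasp point (between the pads) lies hold_point_z behind it (hold_point_z is the distance from the TCP to the grasp point, in m); z points along the fingers, y is the line along which they close (so a half turn about z gives the same grasp; the last joint's range is limited). The gripper opens to 88 mm and grips with 3 to 60 N. Pads are 19 mm wide; open, the fingers measure 130 mm over their backs; the gripper's body (78 mm by 193 mm) begins 47 mm behind the grasp point.
Start: joints at [-0.935, 0.359, 0.012, 0, -1.224, -0.288], TCP at [0.23, -0.635, 0.227] pointing down, gripper open.
Joint ranges: [-3.07, 3.07], [-1.43, 2.12], [-1.02, 1.25], [-3.03, 1.67], [-3.05, -0], [-3.03, 3.03]. Speed limits (rad/s): [2.39, 2.39, 3.01, 3.14, 3.14, 3.14].

## Interface

Orientations are given as [roll, pitch, yaw] about the fixed x, y, z axes, in that order (R = Rz(yaw) Ry(pitch) Rx(roll)).
In Python, from station import * gives the robot as it stands.
- The arm moves only by the tool apply_moves, never from a script. Its argument "steps" is a list of rows, each an object with "translation": the shift along the world's x, y, z scaled (see below), a list of three; "rotation": the turn, a rotation vector about the world's x, y, z scaled (see below), a list of three. A call has exactly 10 rows; each row is the pose to reach, as a shift and turn from the pose commanded when the call began; what a row does not reach only later rows make up. The controller multiplies each number of a shift by 250 mm and each number of a turn by 30 degrees. A row lasts 1/12 s, in which the tool goes at most 41.7 mm and 7.16 degrees, less where a joint would pass 70% of its speed; a pose out of reach is approached as far as the arm can. A call with a number of a shift or a turn outside -1 to 1 is refused whole. A call with a gripper value outside its range is refused whole. "jaw" is the closure, from -1 (fully open) to 1 (shut), so that 0 is half open, set as the call begins (left out, the last holds). The fingers move at their own pace and stop on an object; "newtons" is the grip in N (left out, the last holds). Time passes only in rows, so rows that repeat a pose let the fingers close, or fill a call up. It gives the time, the measured TCP pose, the force, the opening and the grip force at its end, in the units of the state.
- get_state(): the state, without advancing time (a new reading comes with each control period).
- grab_frame(name): name is "scene" or "side" or "wrist"; returns the picture (400x640x3 uint8, blue, green, red); there is no depth.
- camera_model(name): a dict with "fx", "fy", "cx", "cy" (pixels), "xyz" and "rotation" of the camera in the world. Camera axes: x right, y down, z forward; pixel columns grow to the right and rows downward; lengths in m; the calibration is good to about 2 mm. A picture is of the moment at which its call begins: read the wrist's pose just before it. camera_model takes no time and is no camera call; for the wrist camera it gives the pose at the moment of the call.
- job_done(): hands the job in; it is judged then, once.
The state is a dict: "t": time; "q": joint angles; "qd": joint speeds; "joint_efforts": joint torques, N m; "eef_pos": TCP position; "ee_rot": TCP orientation; "force": force on the tool from outside, world axes, zero at the start; "moment": the same for the moment, N m; "width": finger opening in m; "gripper_force": force on a finger pad.
Only numpy, scipy, OpenCV 4.12 (cv2) and the standard library are available. Lean on these libraries where they do the work, as an engineer would, in place of code of your own. Each camera call takes 0.05 s, during which the arm holds its last target. There are 200 camera calls.

## Task

Take the blue sprung cross bar out of its cradle and fit it between the two posts of the ampoule tray: sprung steel plunger into the groove of the taller, orange-banded post, slid down to the pocket at the groove's foot, and the short fixed pin into the hole of the lower post, fully home. Squeeze the spring only as far as needed, never hard against its end stop, do not strike the glass ampoules, leave the other things standing where they are, and let go of the bar.

Things in the scene. Friction and masses are not known exactly. Their poses are not given: they have to be found in the camera images.
- tray_mid (a point): White tray 110 (x) x 250 (y) x 22 mm, fixed; point at its centre, at bench level; y runs along it towards the tall post, z up. Amber ampoules in it, tops 52 mm above bench. Two posts, 32 mm wide, centred on tray x = 0, form one rigid metal frame clamped up to 18 mm either way along tray y: this offset is NOT measured, must be felt. Bar at home: level along y, middle nominally y = -20 mm, z = 95 mm
- tall_nominal (a point): Nominal point of the tall orange-banded post (tray y = +70 mm, 95 mm above bench; fixed to the tray, true post up to 18 mm off along y): back wall of a vertical groove facing -y, 15 mm wide, 7 mm deep (sides begin 7 mm nearer -y), open at its top 150 mm above bench. At this height the wall steps 6 mm deeper into a pocket 15 mm wide, 15 mm high, centred here; its floor ends the groove
- low_nominal (a point): Nominal point of the low post (tray y = -85 mm, 95 mm above bench; same unmeasured offset as the tall post, so the 155 mm from groove wall to this face is exact): centre of a square blind hole 14 x 14 mm, 10 mm deep, in the post's inner face (+y side). Post 16 mm thick, top 112 mm above bench. At home the bar's square end is against this face and the plunger stays pressed in 7 mm
- bar_mid (a point): Middle of the blue bar's body, half-way up: 18 (x) x 130 (y, long) x 22 mm (z up), flat sides, about 190 g with plunger. On its -y end a fixed round-nosed steel pin, 10 mm diameter, sticks out 8 mm; on +y the sprung plunger. It starts level in a grey cradle, middle 51 mm above bench, on two saddles 20 mm long at bar y = -45 and +45 mm with low lips; the space between them is free for fingers
- plunger: Outer tip of the bar's sprung steel plunger, 12 mm diameter, round-nosed, on the bar's axis. Free, the tip is 103 mm from the bar's middle (38 mm out of its end). Pushes in along the bar with 4 N at first touch plus 0.3 N per mm, to a solid stop at 26.5 mm (12 N). With its tip on the groove wall it must be pressed in over 21 mm (10.3 N) for the pin to clear the low post
- jar_c (a point): clear jar with blue cap, 52 mm diameter, 55 mm high, loose; point at half height
- cup_c (a point): small white ceramic cup, 52 mm diameter, 50 mm high, loose; point at half height
- carton_c (a point): white carton 75 x 120 x 55 mm high, loose; point at half height
- reagent_c (a point): amber reagent bottle, 54 mm diameter, 120 mm high, loose; point at half height
- pot_c (a point): white pot with red cap, 48 mm diameter, 60 mm high, loose; point at half height
Not all that is in view belongs to the job. Of the things that look like the part that bears bar_mid, the middle-sized one is meant.

How it is judged:
By the outcome, as a careful person would: the job done as asked, in the order asked, and still so for the second after the job is handed in, with the robot touching nothing.
It also fails if it takes over 50 s, if anything falls off the work surface, if the arm or the gripper's body presses on something with over 40 N, if the wrist force passes 120 N, or if a joint passes its speed limit or range.

## Working session

There is one attempt and no reset: what is moved stays moved. The work goes in short steps, Python scripts to look and compute and a tool call to move; the robot and the scene stay as the last step left them, time stands still between calls to the robot, and variables do not carry over. Pictures are saved under pics/ and viewed, at most 10 in all, crops included, and the job is handed in when it is done.

Besides the shell and the picture viewer there is one more tool, called after "Call:" in YAML: its name, and indented under it one key for each argument. apply_moves: Moves the arm, as the interface text tells. Shifts and turns lie within -1 to 1; 1 stands for 250 mm of shift or 30 degrees of turn. Its arguments: {"type":"object","properties":{"steps":{"type":"array"},"jaw":{"type":"number"},"newtons":{"type":"number"}},"required":["steps"]}

```bash
ls; mkdir -p pics
python3 - <<'E'
from station import *
import cv2,numpy as np
s=get_state();print({k:np.round(v,3).tolist() for k,v in s.items()})
try: print(hold_point_z)
except Exception as e: print(e)
for n in("scene","side"):
    cv2.imwrite(f"pics/{n}0.png",grab_frame(n)); print(n,camera_model(n))
E
```

```text
pics
{'t': 0.0, 'q': [-0.935, 0.359, 0.011, -0.0, -1.224, -0.288], 'qd': [0.001, 0.001, 0.0, 0.001, 0.0, 0.0], 'joint_efforts': [0.001, -58.272, 29.307, 6.997, 0.007, -0.0], 'eef_pos': [0.23, -0.634, 0.226], 'ee_rot': [3.14, -0.0, -2.794], 'force': [-0.993, 0.236, 0.051], 'moment': [0.008, 0.009, -0.017], 'gripper_force': 0.0, 'width': 0.088}
0.0188
scene {'fx': 412.32832159026384, 'fy': 412.32832159026384, 'cx': 315.90933511200546, 'cy': 201.1947953935522, 'xyz': array([1.11457035, 0.88101233, 0.98264011]), 'rotation': array([-2.31998267,  0.00585621,  2.4891309 ])}
side {'fx': 452.03017225822435, 'fy': 452.03017225822435, 'cx': 317.866520090326, 'cy': 201.42269498751975, 'xyz': array([0.22228988, 0.95990165, 1.11330019]), 'rotation': array([-2.40627241, -0.01520692, -2.79625699])}
```

View pics/scene0.png

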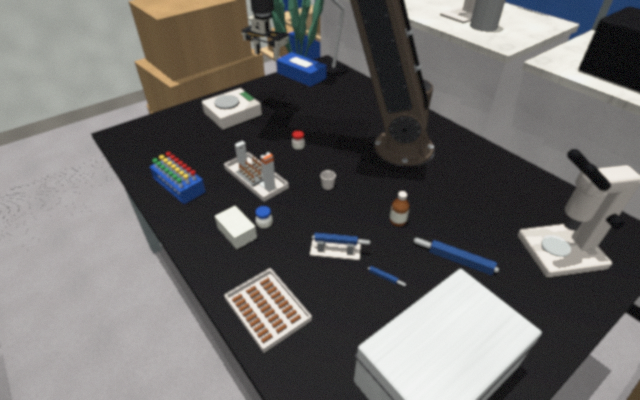

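View pics/side0.png

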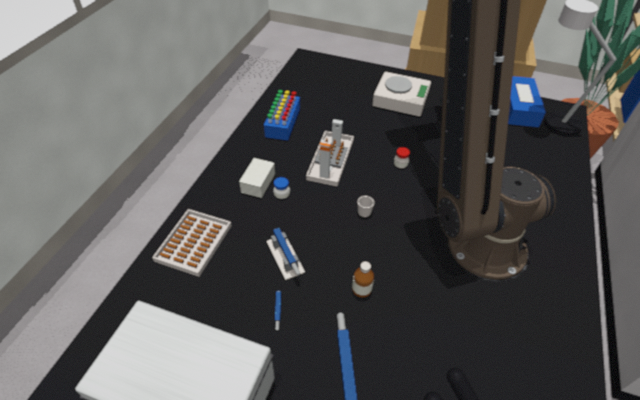

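The scene view shows three blue bars. The small one is at (386,276), the middle-sized one in the cradle at (336,239), and the big one at (460,256). The tray with posts is at (256,175), with the orange band at (267,157). In the side view the cradle is at (286,250), the small bar at (278,308), the big bar at (346,360) and the tray at (331,155). The middle-sized bar is the one meant, since it alone lies in a grey cradle. I'll confirm that in an enlarged montage.

```bash
cat > h.py <<'E'
from station import *
import cv2,numpy as np
from scipy.spatial.transform import Rotation as Ro
def ray(c,uv):
    R=Ro.from_euler('xyz',c['rotation']).as_matrix() 
    d=R@np.array([(uv[0]-c['cx'])/c['fx'],(uv[1]-c['cy'])/c['fy'],1]); return np.array(c['xyz']),d/np.linalg.norm(d)
def tri(*obs):  # (cam,uv)...
    A=np.zeros((3,3));b=np.zeros(3);L=[]
    for c,uv in obs:
        o,d=ray(c,uv);P=np.eye(3)-np.outer(d,d);A+=P;b+=P@o;L.append((o,P))
    x=np.linalg.solve(A,b); return x,[np.linalg.norm(P@(x-o))*1e3 for o,P in L]
def onz(c,uv,z):
    o,d=ray(c,uv);return o+d*(z-o[2])/d[2]
def proj(c,p):
    R=Ro.from_euler('xyz',c['rotation']).as_matrix();v=R.T@(np.array(p)-c['xyz']);return np.array([c['cx']+c['fx']*v[0]/v[2],c['cy']+c['fy']*v[1]/v[2]])
E
python3 - <<'E'
from h import *
a=cv2.imread("pics/scene0.png");b=cv2.imread("pics/side0.png")
f=lambda im,x,y:cv2.resize(im[y:y+75,x:x+100],(400,300),interpolation=cv2.INTER_CUBIC)
cv2.imwrite("pics/m.png",np.vstack([np.hstack([f(a,290,210),f(a,206,130)]),np.hstack([f(b,236,215),f(b,280,112)])]))
S,D=camera_model("scene"),camera_model("side")
for n,u,v in [("bar",(336,239),(286,250)),("tray",(256,176),(331,156)),("jar",(264,212),(282,183)),("cup",(328,178),(365,202))]: print(n,tri((S,u),(D,v)))
print(camera_model("wrist"))
E
```

```text
bar (array([0.55878755, 0.2484716 , 0.03945552]), [np.float64(3.499484531323482), np.float64(3.4994845313235405)])
tray (array([ 0.57433737, -0.20631622,  0.00846544]), [np.float64(3.9747635157562042), np.float64(3.9747635157560333)])
jar (array([0.67173773, 0.01310111, 0.04637994]), [np.float64(1.811288653445365), np.float64(1.8112886534454335)])
cup (array([ 0.39284138, -0.00468174,  0.03925987]), [np.float64(4.4532283925790646), np.float64(4.4532283925788665)])
{'fx': 318.0599354422564, 'fy': 318.0599354422564, 'cx': 321.3086833680641, 'cy': 195.4764335223078, 'xyz': array([ 0.15449516, -0.66177286,  0.3836215 ]), 'rotation': array([ 2.83953833e+00, -1.86390945e-03,  1.91785709e+00])}
```

View pics/m.png

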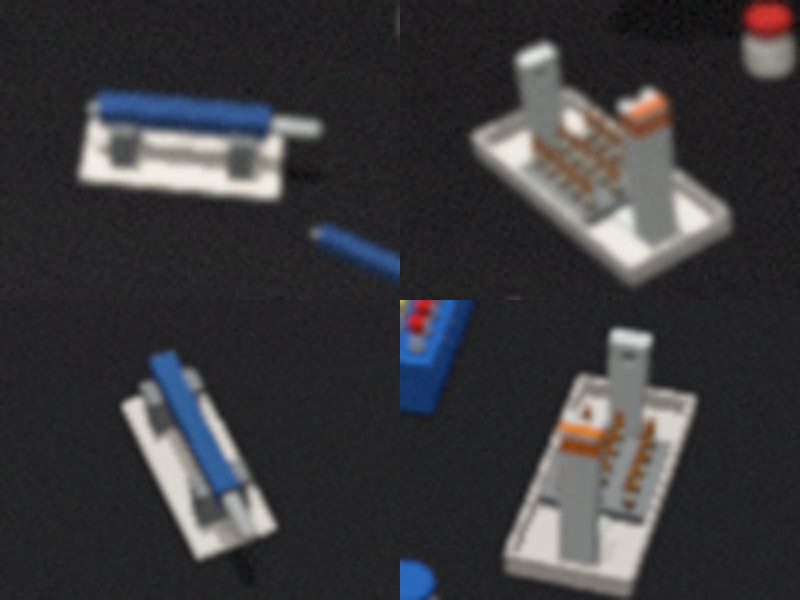

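The montage confirms the cradled blue bar: two grey saddles, with the steel plunger at the right end in the scene view, crop (320,128). The tall orange-banded post is the one nearer the cameras. Next I'll compute rough poses.

Run:
```python
from h import *
S,D=camera_model("scene"),camera_model("side")
sc=lambda x,y,o:(x/4+o[0],y/4+o[1])
A=lambda x,y:sc(x,y,(290,210));B=lambda x,y:sc(x-400,y,(206,130));C=lambda x,y:sc(x,y-300,(236,215));E=lambda x,y:sc(x-400,y-300,(280,112))
for n,u,v in [("pin",(100,104),(165,362)),("pluend",(268,121),(226,486)),("tip",(320,128),(253,530))]: print(n,tri((S,A(*u)),(D,C(*v))))
for p in [(472,138),(633,272),(730,213)]: print("S",onz(S,B(*p),.022))
for p in [(505,560),(638,580),(697,398),(583,377)]: print("D",onz(D,E(*p),.022))
print("talltop",tri((S,B(645,97)),(D,E(585,422))),"low top",tri((S,B(538,52)),(D,E(631,335))))
```

```text
pin (array([0.60673329, 0.20268709, 0.05005971]), [np.float64(0.17309657155760147), np.float64(0.17309657155750127)])
pluend (array([0.5203838 , 0.29581276, 0.05600068]), [np.float64(1.585926771394175), np.float64(1.5859267713939624)])
tip (array([0.49058074, 0.32077088, 0.05069473]), [np.float64(2.2412945318464996), np.float64(2.241294531846428)])
S [ 0.64344962 -0.31871407  0.022     ]
S [ 0.62317744 -0.0652032   0.022     ]
S [ 0.51232187 -0.07855811  0.022     ]
D [ 0.61622    -0.06671825  0.022     ]
D [ 0.50223785 -0.08402182  0.022     ]
D [ 0.52423765 -0.33143585  0.022     ]
D [ 0.63426387 -0.32254301  0.022     ]
talltop (array([ 0.56494672, -0.11649486,  0.15201462]), [np.float64(0.2739447917435818), np.float64(0.2739447917435715)]) low top (array([ 0.57873796, -0.28432783,  0.11299265]), [np.float64(1.2411839513063334), np.float64(1.2411839513065333)])
```

Call:
apply_moves:
  steps:
    - {"translation": [0.5,0.5,0.48],"rotation": [0,0,0.5]}
    - {"translation": [1,1,0.48],"rotation": [0,0,1]}
    - {"translation": [1,1,0.48],"rotation": [0,0,1]}
    - {"translation": [1,1,0.48],"rotation": [0,0,1]}
    - {"translation": [1,1,0.48],"rotation": [0,0,1]}
    - {"translation": [1,1,0.48],"rotation": [0,0,1]}
    - {"translation": [1,1,0.48],"rotation": [0,0,1]}
    - {"translation": [1,1,0.48],"rotation": [0,0,1]}
    - {"translation": [1,1,0.48],"rotation": [0,0,1]}
    - {"translation": [1,1,0.48],"rotation": [0,0,1]}
  jaw: -1

```text
t: 0.93
eef_pos: [0.4846, -0.3808, 0.3485]
ee_rot: [-3.139, 0.001, -2.266]
force: [0.4, -1.0, 0.1]
width: 0.0876
gripper_force: 0.0
```

Call:
apply_moves:
  steps:
    - {"translation": [0.36,0.4,0],"rotation": [0,0,1]}
    - {"translation": [0.36,0.4,0],"rotation": [0,0,1]}
    - {"translation": [0.36,0.4,0],"rotation": [0,0,1]}
    - {"translation": [0.36,0.4,0],"rotation": [0,0,1]}
    - {"translation": [0.36,0.4,0],"rotation": [0,0,1]}
    - {"translation": [0.36,0.4,0],"rotation": [0,0,1]}
    - {"translation": [0.36,0.4,0],"rotation": [0,0,1]}
    - {"translation": [0.36,0.4,0],"rotation": [0,0,1]}
    - {"translation": [0.36,0.4,0],"rotation": [0,0,1]}
    - {"translation": [0.36,0.4,0],"rotation": [0,0,1]}

```text
t: 1.77
eef_pos: [0.5695, -0.2854, 0.3468]
ee_rot: [-3.141, -0.0, -1.749]
force: [0.9, 1.1, -0.2]
width: 0.0877
gripper_force: 0.0
```

```bash
cat > snap.py <<'E'
from h import *
import sys,json
n=sys.argv[1]; s=get_state();c=camera_model("wrist");im=grab_frame("wrist")
cv2.imwrite(f"pics/{n}.png",im);json.dump({k:np.array(v).tolist() for k,v in c.items()},open(n+".json","w"))
print({k:np.round(s[k],4).tolist() for k in("t","q","eef_pos","ee_rot","force","width")},c['xyz'],c['rotation'])
E
python3 snap.py w1
```

```text
{'t': 1.7667, 'q': [-0.1586, 0.2472, 0.1234, 0.0, -1.4466, -0.0193], 'eef_pos': [0.5695, -0.2854, 0.3468], 'ee_rot': [-3.1413, -0.0, -1.7488], 'force': [0.8699, 1.0643, -0.1719], 'width': 0.0877} [ 0.55551666 -0.36467857  0.50467417] [2.83927970e+00 4.56082650e-04 2.96291357e+00]
```

Call:
apply_moves:
  steps:
    - {"translation": [0.0,0.15,0],"rotation": [0,0,0.25]}
    - {"translation": [0.0,0.3,0],"rotation": [0,0,0.5]}
    - {"translation": [0.0,0.4,0],"rotation": [0,0,0.5]}
    - {"translation": [0.0,0.4,0],"rotation": [0,0,0.5]}
    - {"translation": [0.0,0.4,0],"rotation": [0,0,0.5]}
    - {"translation": [0.0,0.4,0],"rotation": [0,0,0.5]}
    - {"translation": [0.0,0.4,0],"rotation": [0,0,0.5]}
    - {"translation": [0.0,0.4,0],"rotation": [0,0,0.5]}
    - {"translation": [0.0,0.4,0],"rotation": [0,0,0.5]}
    - {"translation": [0.0,0.4,0],"rotation": [0,0,0.5]}

```text
t: 2.65
eef_pos: [0.5699, -0.1852, 0.3463]
ee_rot: [3.141, 0.0, -1.486]
force: [0.6, -0.1, 0.5]
width: 0.0879
gripper_force: 0.0
```

```bash
python3 snap.py w2; python3 -c "
import cv2,numpy as np
a=cv2.imread('pics/w1.png');b=cv2.imread('pics/w2.png')
cv2.imwrite('pics/m2.png',np.hstack([cv2.resize(x[:, 170:470],(400,533),interpolation=cv2.INTER_CUBIC) for x in (a,b)]))"
```

```text
{'t': 2.65, 'q': [0.0116, 0.1823, 0.0393, 0.0, -1.4282, 0.0733], 'eef_pos': [0.5699, -0.1852, 0.3463], 'ee_rot': [3.1412, 0.0, -1.4859], 'force': [0.5943, -0.1349, 0.4735], 'width': 0.0879} [ 0.57726275 -0.26554518  0.50424168] [ 2.83932341e+00 -7.11851728e-05 -3.05738556e+00]
```

View pics/m2.png

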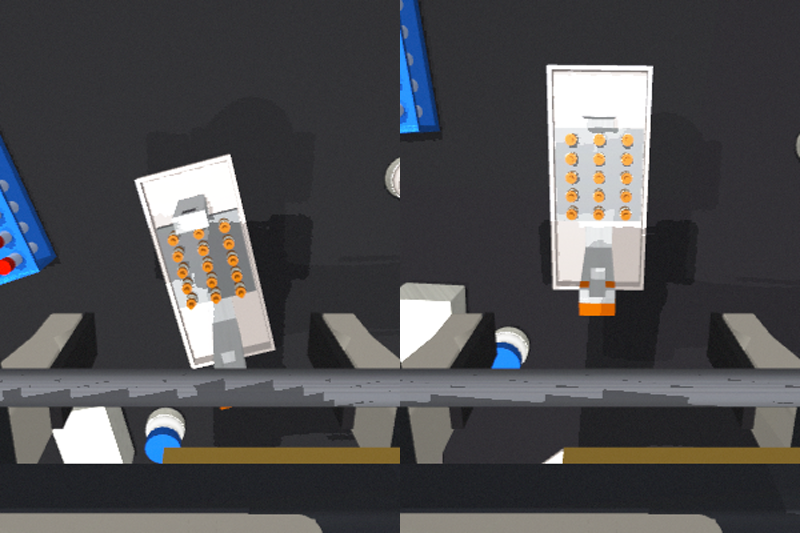

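The wrist views show the tray rim cleanly. In the left half its corners are about (136,180), (230,155), (274,348) and (193,367). In the right half they are about (547,66), (653,67), (643,290) and (553,290), with the orange-banded post top at (597,309). Now on to the bar.

Call:
apply_moves:
  steps:
    - {"translation": [0.06,0.15,0],"rotation": [0,0,0.2]}
    - {"translation": [0.12,1,0],"rotation": [0,0,1]}
    - {"translation": [0.12,1,0],"rotation": [0,0,1]}
    - {"translation": [0.12,1,0],"rotation": [0,0,1]}
    - {"translation": [0.12,1,0],"rotation": [0,0,1]}
    - {"translation": [0.12,1,0],"rotation": [0,0,1]}
    - {"translation": [0.12,1,0],"rotation": [0,0,1]}
    - {"translation": [0.12,1,0],"rotation": [0,0,1]}
    - {"translation": [0.12,1,0],"rotation": [0,0,1]}
    - {"translation": [0.12,1,0],"rotation": [0,0,1]}

```text
t: 3.53
eef_pos: [0.6, 0.0645, 0.3466]
ee_rot: [3.141, -0.0, -0.962]
force: [-0.4, -0.6, 0.1]
width: 0.0878
gripper_force: 0.0
```

Call:
apply_moves:
  steps:
    - {"translation": [0,0.2,-0.1],"rotation": [0,0,0.2]}
    - {"translation": [0,0.54,-0.36],"rotation": [0,0,0.27]}
    - {"translation": [0,0.54,-0.36],"rotation": [0,0,0.27]}
    - {"translation": [0,0.54,-0.36],"rotation": [0,0,0.27]}
    - {"translation": [0,0.54,-0.36],"rotation": [0,0,0.27]}
    - {"translation": [0,0.54,-0.36],"rotation": [0,0,0.27]}
    - {"translation": [0,0.54,-0.36],"rotation": [0,0,0.27]}
    - {"translation": [0,0.54,-0.36],"rotation": [0,0,0.27]}
    - {"translation": [0,0.54,-0.36],"rotation": [0,0,0.27]}
    - {"translation": [0,0.54,-0.36],"rotation": [0,0,0.27]}

```text
t: 4.37
eef_pos: [0.6005, 0.1994, 0.2577]
ee_rot: [-3.14, -0.0, -0.821]
force: [0.0, -1.0, -0.1]
width: 0.0876
gripper_force: 0.0
```

```bash
python3 snap.py w3
```

```text
{'t': 4.3667, 'q': [0.6287, 0.2712, -0.0416, 0.0001, -1.2562, 0.1207], 'eef_pos': [0.6005, 0.1994, 0.2577], 'ee_rot': [-3.1398, -0.0003, -0.8214], 'force': [0.041, -0.9529, -0.1404], 'width': 0.0876} [0.65568793 0.1403019  0.41564048] [ 2.83995610e+00  2.31235179e-03 -2.39276316e+00]
```

Call:
apply_moves:
  steps:
    - {"translation": [-0.06,0.06,-0.1],"rotation": [0,0,0]}
    - {"translation": [-0.16,0.2,-0.2],"rotation": [0,0,0]}
    - {"translation": [-0.16,0.2,-0.24],"rotation": [0,0,0]}
    - {"translation": [-0.16,0.2,-0.24],"rotation": [0,0,0]}
    - {"translation": [-0.16,0.2,-0.24],"rotation": [0,0,0]}
    - {"translation": [-0.16,0.2,-0.24],"rotation": [0,0,0]}
    - {"translation": [-0.16,0.2,-0.24],"rotation": [0,0,0]}
    - {"translation": [-0.16,0.2,-0.24],"rotation": [0,0,0]}
    - {"translation": [-0.16,0.2,-0.24],"rotation": [0,0,0]}
    - {"translation": [-0.16,0.2,-0.24],"rotation": [0,0,0]}

```text
t: 5.25
eef_pos: [0.5604, 0.2501, 0.197]
ee_rot: [-3.141, -0.0, -0.821]
force: [0.9, -0.9, -0.4]
width: 0.0879
gripper_force: 0.0
```

```bash
python3 snap.py w4; python3 -c "
import cv2,numpy as np
a=cv2.imread('pics/w3.png');b=cv2.imread('pics/w4.png')
cv2.imwrite('pics/m3.png',np.hstack([cv2.resize(x[:300, 220:420],(400,600),interpolation=cv2.INTER_CUBIC) for x in (a,b)]))"
```

```text
{'t': 5.25, 'q': [0.7376, 0.2787, -0.1725, 0.0, -1.1189, 0.0126], 'eef_pos': [0.5604, 0.2501, 0.197], 'ee_rot': [-3.1409, -0.0, -0.8206], 'force': [0.8942, -0.899, -0.4266], 'width': 0.0879} [0.61579932 0.19113232 0.3549166 ] [ 2.83966753e+00  1.25348904e-03 -2.39194497e+00]
```

View pics/m3.png

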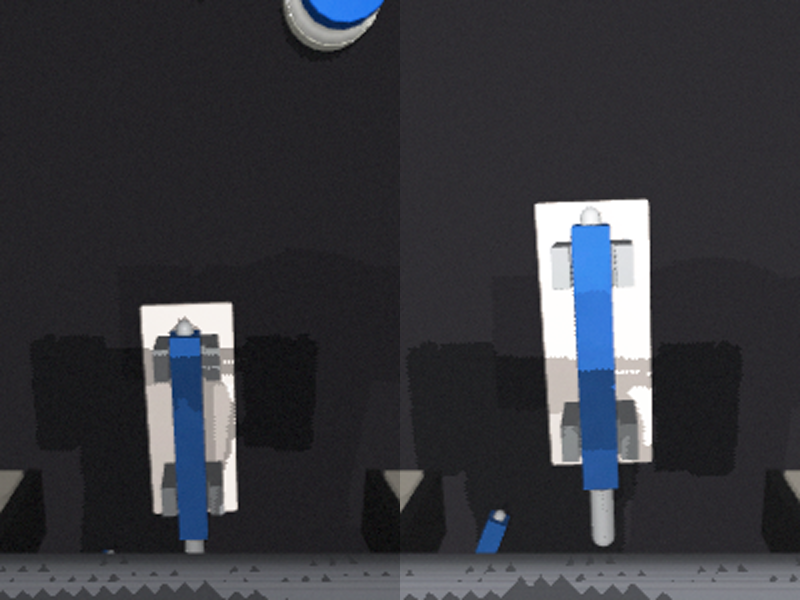

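The crops show the bar in its cradle. In the right one (w4) the blue top face has corners (572,226), (609,225), (618,489) and (583,490), the pin is at (591,210) and the plunger tip at (602,545). In the left one (w3) the corners are (169,338), (200,337), (207,539) and (181,539).

Run:
```python
from h import *
import json
from scipy.optimize import least_squares
L=lambda n:{k:(np.array(v) if isinstance(v,list) else v) for k,v in json.load(open(n+".json")).items()}
G=lambda n:cv2.imread(f"pics/{n}.png")
def sub(n,pts,w=4):
    g=cv2.cvtColor(G(n),cv2.COLOR_BGR2GRAY);p=np.array(pts,np.float32).reshape(-1,1,2)
    q=cv2.cornerSubPix(g,p.copy(),(w,w),(-1,-1),(3,50,.01))[:,0];return q
# tray
t1=sub("w1",[(170+x*.75,y*.75) for x,y in [(136,180),(230,155),(274,348),(193,367)]])
t2=sub("w2",[(170+(x-400)*.75,y*.75) for x,y in [(547,66),(653,67),(643,290),(553,290)]])
C1,C2,C3,C4=map(L,("w1","w2","w3","w4"))
print([tri((C1,a),(C2,b))[0].round(4) for a,b in zip(t1,t2)])
P=np.array([[.055,-.125,.022],[-.055,-.125,.022],[-.055,.125,.022],[.055,.125,.022]])
def W(x,P): return Ro.from_euler('z',x[3] if len(x)>3 else x[2]).apply(P)+[x[0],x[1],x[2] if len(x)>3 else 0]
f=lambda x:np.concatenate([proj(C,p)-q for C,t in((C1,t1),(C2,t2)) for p,q in zip(W(x,P),t)])
r=least_squares(f,[.573,-.198,0,.08],loss='soft_l1');print("tray x y z yaw",r.x.round(4),np.degrees(r.x[3]),r.fun.round(2))
# bar
b3=sub("w3",[(220+x/2,y/2) for x,y in [(169,338),(200,337),(207,539),(181,539)]],3)
b4=sub("w4",[(220+(x-400)/2,y/2) for x,y in [(572,226),(609,225),(618,489),(583,490)]],3)
print([tri((C3,a),(C4,b))[0].round(4) for a,b in zip(b3,b4)])
Q=np.array([[.009,-.065,.011],[-.009,-.065,.011],[-.009,.065,.011],[.009,.065,.011]])
f=lambda x:np.concatenate([proj(C,p)-q for C,t in((C3,b3),(C4,b4)) for p,q in zip(W(x,Q),t)])
r=least_squares(f,[.56,.25,.05,.75],loss='soft_l1');print("bar",r.x.round(4),np.degrees(r.x[3]),r.fun.round(2))
print("tip", onz(C4,(220+101,272),r.x[2]), W(r.x,np.array([[0,.103,0]])))
```

```text
[array([ 0.6406, -0.3241,  0.0207]), array([ 0.5299, -0.3327,  0.018 ]), array([ 0.5115, -0.0821,  0.0194]), array([ 0.6211, -0.075 ,  0.0223])]
tray x y z yaw [ 5.759e-01 -2.036e-01 -4.000e-04  7.550e-02] 4.327740577976549 [ 0.29  0.01  0.01  0.4   0.09  0.16 -0.24 -0.11  0.13 -0.12 -0.38 -0.27
  0.15 -0.06  0.08 -0.01]
[array([0.6177, 0.2108, 0.0578]), array([0.6052, 0.1986, 0.066 ]), array([0.5208, 0.2849, 0.0812]), array([0.5235, 0.303 , 0.0599])]
bar [0.5655 0.2506 0.0525 0.7834] 44.88766335823451 [ 0.35  1.15  0.   -0.63  2.62 -0.59 -2.91  0.29 -1.28  0.29  0.9  -0.24
  0.09 -0.05 -0.25 -0.01]
tip [0.4933419  0.32371833 0.05247703] [[0.49280825 0.32358736 0.05247703]]
```

Call:
apply_moves:
  steps:
    - {"translation": [0.02,0.002,-0.06],"rotation": [0,0,0.063]}
    - {"translation": [0.02,0.002,-0.16],"rotation": [0,0,0.063]}
    - {"translation": [0.02,0.002,-0.28],"rotation": [0,0,0.063]}
    - {"translation": [0.02,0.002,-0.4],"rotation": [0,0,0.063]}
    - {"translation": [0.02,0.002,-0.5],"rotation": [0,0,0.063]}
    - {"translation": [0.02,0.002,-0.58],"rotation": [0,0,0.063]}
    - {"translation": [0.02,0.002,-0.63],"rotation": [0,0,0.063]}
    - {"translation": [0.02,0.002,-0.655],"rotation": [0,0,0.063]}
    - {"translation": [0.02,0.002,-0.655],"rotation": [0,0,0.063]}
    - {"translation": [0.02,0.002,-0.655],"rotation": [0,0,0.063]}

```text
t: 6.13
eef_pos: [0.5654, 0.251, 0.0332]
ee_rot: [-3.141, -0.0, -0.787]
force: [1.3, -0.9, 0.8]
width: 0.0872
gripper_force: 0.0
```

Call:
apply_moves:
  steps:
    - {"translation": [0,0,0],"rotation": [0,0,0]}
    - {"translation": [0,0,0],"rotation": [0,0,0]}
    - {"translation": [0,0,0],"rotation": [0,0,0]}
    - {"translation": [0,0,0],"rotation": [0,0,0]}
    - {"translation": [0,0,0],"rotation": [0,0,0]}
    - {"translation": [0,0,0],"rotation": [0,0,0]}
    - {"translation": [0,0,0],"rotation": [0,0,0]}
    - {"translation": [0,0,0],"rotation": [0,0,0]}
    - {"translation": [0,0,0],"rotation": [0,0,0]}
    - {"translation": [0,0,0],"rotation": [0,0,0]}
  jaw: 1
  newtons: 45

```text
t: 6.97
eef_pos: [0.565, 0.2509, 0.0328]
ee_rot: [3.142, 0.0, -0.787]
force: [0.1, -0.1, -0.0]
width: 0.0263
gripper_force: 0.0
```

Call:
apply_moves:
  steps:
    - {"translation": [0,0,0],"rotation": [0,0,0]}
    - {"translation": [0,0,0],"rotation": [0,0,0]}
    - {"translation": [0,0,0],"rotation": [0,0,0]}
    - {"translation": [0,0,0],"rotation": [0,0,0]}
    - {"translation": [0,0,0],"rotation": [0,0,0]}
    - {"translation": [0,0,0.02],"rotation": [0,0,0]}
    - {"translation": [0,0,0.06],"rotation": [0,0,0]}
    - {"translation": [0,0,0.12],"rotation": [0,0,0]}
    - {"translation": [0,0,0.2],"rotation": [0,0,0]}
    - {"translation": [0,0,0.3],"rotation": [0,0,0]}

```text
t: 7.8
eef_pos: [0.5642, 0.2504, 0.1081]
ee_rot: [3.139, 0.0, -0.787]
force: [0.4, 0.6, -1.2]
width: 0.0171
gripper_force: 45.0
```

Call:
apply_moves:
  steps:
    - {"translation": [0,0,0.1],"rotation": [0,0,0]}
    - {"translation": [0,-0.1,0.25],"rotation": [0,0,-0.15]}
    - {"translation": [0,-0.2,0.4],"rotation": [0,0,-0.3]}
    - {"translation": [0,-0.33,0.4],"rotation": [0,0,-0.5]}
    - {"translation": [0,-0.46,0.4],"rotation": [0,0,-0.7]}
    - {"translation": [0,-0.6,0.4],"rotation": [0,0,-0.85]}
    - {"translation": [0,-0.74,0.4],"rotation": [0,0,-1]}
    - {"translation": [0,-0.87,0.4],"rotation": [0,0,-1]}
    - {"translation": [0,-0.95,0.4],"rotation": [0,0,-1]}
    - {"translation": [0,-1,0.4],"rotation": [0,0,-1]}

```text
t: 8.63
eef_pos: [0.5646, -0.0014, 0.2089]
ee_rot: [-3.141, -0.0, -1.312]
force: [0.6, 0.3, -2.0]
width: 0.0179
gripper_force: 45.0
```

Call:
apply_moves:
  steps:
    - {"translation": [0.01,-0.1,0],"rotation": [0,0,-0.1]}
    - {"translation": [0.02,-0.23,0],"rotation": [0,0,-0.2]}
    - {"translation": [0.03,-0.37,0],"rotation": [0,0,-0.3]}
    - {"translation": [0.04,-0.52,0],"rotation": [0,0,-0.35]}
    - {"translation": [0.05,-0.67,0],"rotation": [0,0,-0.35]}
    - {"translation": [0.06,-0.81,0],"rotation": [0,0,-0.35]}
    - {"translation": [0.06,-0.91,0],"rotation": [0,0,-0.35]}
    - {"translation": [0.06,-0.97,0],"rotation": [0,0,-0.35]}
    - {"translation": [0.06,-0.99,0],"rotation": [0,0,-0.35]}
    - {"translation": [0.06,-0.99,0],"rotation": [0,0,-0.35]}

```text
t: 9.47
eef_pos: [0.5799, -0.2475, 0.2079]
ee_rot: [3.141, 0.0, -1.495]
force: [-0.6, 0.8, -2.4]
width: 0.0178
gripper_force: 45.0
```

```bash
python3 snap.py w5
python3 - <<'E'
from h import *
a=cv2.imread("pics/w5.png")[:300,220:420];b=cv2.imread("pics/w2.png")[60:260,250:390]
for n in("scene","side"): cv2.imwrite(f"pics/{n}5.png",grab_frame(n))
c=cv2.imread("pics/scene5.png")[125:200,206:306];d=cv2.imread("pics/side5.png")[105:180,286:386]
z=lambda x,w,h:cv2.resize(x,(w,h),interpolation=cv2.INTER_CUBIC)
cv2.imwrite("pics/m5.png",np.hstack([z(a,400,600),np.vstack([z(c,400,300),z(d,400,300)])]))
E
```

```text
{'t': 9.4667, 'q': [-0.0943, 0.2984, -0.1188, -0.0, -1.1538, 0.1698], 'eef_pos': [0.5799, -0.2475, 0.2079], 'ee_rot': [3.1414, 0.0, -1.4953], 'force': [-0.6272, 0.8226, -2.3612], 'width': 0.0178} [ 0.58640417 -0.32786986  0.36582294] [ 2.83928541e+00  1.44621097e-04 -3.06676724e+00]
```

View pics/m5.png

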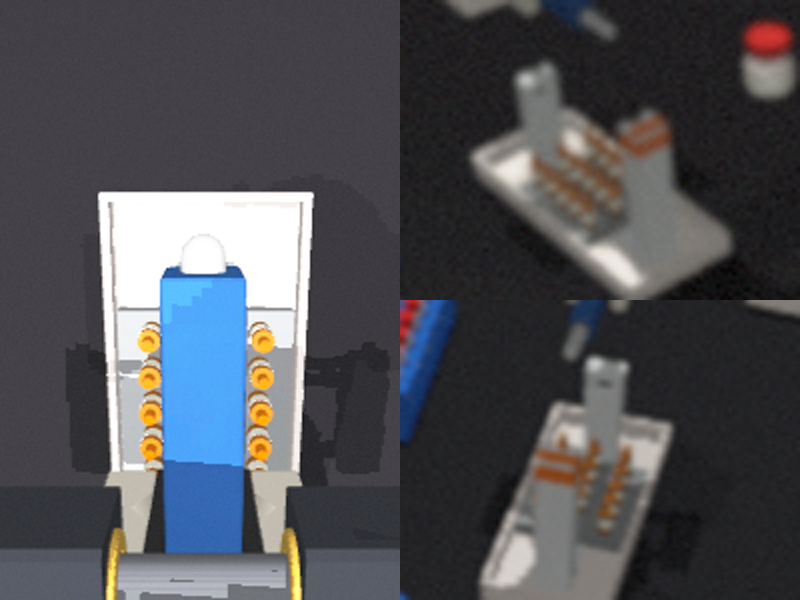

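The left crop shows the bar held level and parallel to the tray, with the pin nose at (204,237) and tray rim corners at (98,193) and (314,193). The small views on the right still show the posts clear. Next: the lateral check of the posts.

Run:
```python
from h import *
import json
L=lambda n:{k:(np.array(v) if isinstance(v,list) else v) for k,v in json.load(open(n+".json")).items()}
C2,C5,C1=L("w2"),L("w5"),L("w1")
T=lambda p:Ro.from_euler('z',-.0755).apply(p-np.array([.5759,-.2036,0])).round(4)
m=lambda x,y:(170+(x-400)*.75,y*.75)
for n,p,z in [("tall back L",(579,315),.15),("tall back R",(615,315),.15),("low in L",(584,118),.112),("low in R",(616,118),.112),("rimL",(547,66),.022),("rimR",(653,67),.022)]: print(n,T(onz(C2,m(*p),z)))
for n,p in [("w5 rimL",(98,193)),("w5 rimR",(314,193))]: print(n,T(onz(C5,(220+p[0]/2,p[1]/2),.022)))
w=cv2.imread("pics/w2.png");v=cv2.imread("pics/w1.png")
z=lambda x:cv2.resize(x,(400,300),interpolation=cv2.INTER_CUBIC)
# w2: low post, tall post ; w1 low post
cv2.imwrite("pics/m6.png",np.vstack([np.hstack([z(w[75:105,300:340]),z(w[180:240,280:360])]),np.hstack([z(v[140:185,280:340]),z(v[235:280,310:370])])]))
```

```text
tall back L [0.016  0.1007 0.15  ]
tall back R [-0.0168  0.1004  0.15  ]
low in L [ 0.0123 -0.0704  0.112 ]
low in R [-0.0158 -0.0707  0.112 ]
rimL [ 0.0542 -0.1234  0.022 ]
rimR [-0.0563 -0.1235  0.022 ]
w5 rimL [ 0.0551 -0.1245  0.022 ]
w5 rimR [-0.0563 -0.1245  0.022 ]
```

View pics/m6.png

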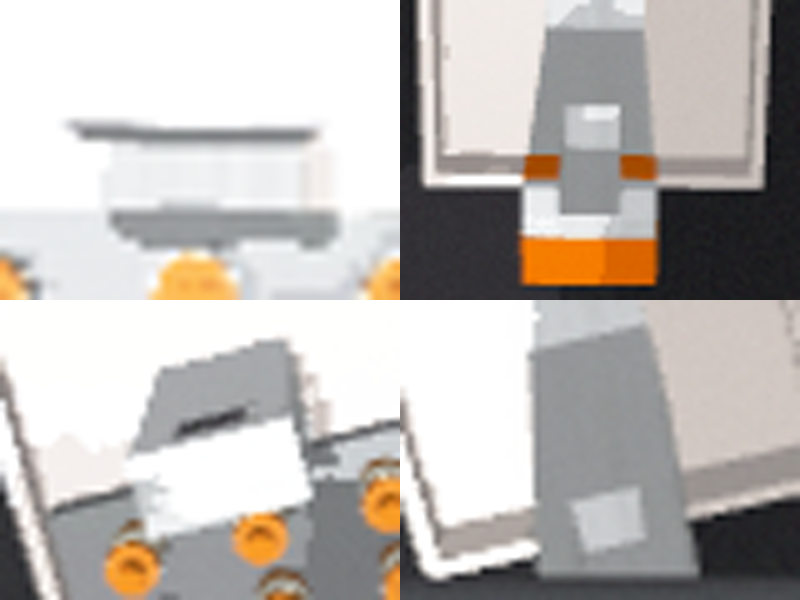

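Crop readings:
- Upper right: tall post top spans columns 522–657, groove 558–620, back wall at row 213 and groove-side front at row 182.
- Upper left: low post inner top edge at row 210, columns 108–338.
- Lower left: low post inner edge from (148,540) to (312,495).

Run:
```python
from h import *
import json
L=lambda n:{k:(np.array(v) if isinstance(v,list) else v) for k,v in json.load(open(n+".json")).items()}
C2,C1=L("w2"),L("w1")
T=lambda p:Ro.from_euler('z',-.0755).apply(p-np.array([.5759,-.2036,0])).round(4)
for x,y in[(558,213),(620,213),(522,182),(657,182)]: print("tall",T(onz(C2,(280+(x-400)/5-.5+.1,180+y/5-.4),.15)))
for x,y in[(108,210),(338,210)]: print("low w2",T(onz(C2,(300+x/10-.45,75+y/10-.45),.112)))
for x,y in[(148,240),(312,195)]: print("low w1",T(onz(C1,(280+x/6.667-.4,140+y/6.667-.4),.112)))
```

```text
tall [0.0075 0.0822 0.15  ]
tall [-0.0073  0.0821  0.15  ]
tall [0.0161 0.0744 0.15  ]
tall [-0.0161  0.0741  0.15  ]
low w2 [ 0.0096 -0.0626  0.112 ]
low w2 [-0.0175 -0.0628  0.112 ]
low w1 [ 0.0158 -0.0724  0.112 ]
low w1 [-0.0166 -0.073   0.112 ]
```

Call:
apply_moves:
  steps:
    - {"translation": [-0.003,0,-0.05],"rotation": [0,0,0]}
    - {"translation": [-0.003,0,-0.11],"rotation": [0,0,0]}
    - {"translation": [-0.003,0,-0.18],"rotation": [0,0,0]}
    - {"translation": [-0.003,0,-0.25],"rotation": [0,0,0]}
    - {"translation": [-0.003,0,-0.31],"rotation": [0,0,0]}
    - {"translation": [-0.003,0,-0.35],"rotation": [0,0,0]}
    - {"translation": [-0.003,0,-0.375],"rotation": [0,0,0]}
    - {"translation": [-0.003,0,-0.379],"rotation": [0,0,0]}
    - {"translation": [-0.003,0,-0.379],"rotation": [0,0,0]}
    - {"translation": [-0.003,0,-0.379],"rotation": [0,0,0]}

```text
t: 10.45
eef_pos: [0.58, -0.2465, 0.1141]
ee_rot: [-3.14, -0.001, -1.493]
force: [0.2, 0.9, -1.0]
width: 0.0177
gripper_force: 45.0
```

```bash
cat > st.py <<'E'
from h import *
R=Ro.from_euler('z',-.0755)
s=get_state();p=R.apply(s['eef_pos']-np.array([.5759,-.2036,0]))*1e3
print("t",round(s['t'],2),"tray mm",p.round(2),"bar z",round(p[2]+18.8,2),"Ftray",R.apply(s['force']).round(2),"M",R.apply(s['moment']).round(3),"rot",np.degrees(s['ee_rot']).round(2),"w",round(s['width'],4))
E
python3 st.py
python3 - <<'E'
from h import *
a=grab_frame("side");b=grab_frame("scene")
z=lambda x:cv2.resize(x,(400,300),interpolation=cv2.INTER_CUBIC)
cv2.imwrite("pics/m7.png",np.hstack([z(a[110:170,290:370]),z(b[140:200,226:306])]))
E
python3 st.py
```

```text
t 10.45 tray mm [  0.84 -43.12 114.07] bar z 132.87 Ftray [ 0.27  0.9  -0.96] M [-0.026  0.076 -0.021] rot [-1.7992e+02 -3.0000e-02 -8.5560e+01] w 0.0177
t 10.55 tray mm [  0.75 -43.2  114.1 ] bar z 132.9 Ftray [ 0.1  -0.27 -1.3 ] M [ 0.004  0.102 -0.008] rot [-1.7991e+02 -3.0000e-02 -8.5570e+01] w 0.0175
```

Call:
apply_moves:
  steps:
    - {"translation": [-0.004,0.01,0],"rotation": [0,0,0]}
    - {"translation": [-0.006,0.025,0],"rotation": [0,0,0]}
    - {"translation": [-0.008,0.04,0],"rotation": [0,0,0]}
    - {"translation": [-0.009,0.055,0],"rotation": [0,0,0]}
    - {"translation": [-0.009,0.07,0],"rotation": [0,0,0]}
    - {"translation": [-0.009,0.08,0],"rotation": [0,0,0]}
    - {"translation": [-0.009,0.08,0],"rotation": [0,0,0]}
    - {"translation": [-0.009,0.08,0],"rotation": [0,0,0]}
    - {"translation": [-0.009,0.08,0],"rotation": [0,0,0]}
    - {"translation": [-0.009,0.08,0],"rotation": [0,0,0]}

```text
t: 11.38
eef_pos: [0.577, -0.2267, 0.113]
ee_rot: [3.141, -0.0, -1.494]
force: [0.5, 0.2, -2.3]
width: 0.0173
gripper_force: 45.0
```

```bash
python3 st.py
```

```text
t 11.38 tray mm [ -0.61 -23.1  113.  ] bar z 131.8 Ftray [ 0.47  0.16 -2.31] M [-0.035  0.136 -0.001] rot [179.99  -0.   -85.59] w 0.0173
```

Call:
apply_moves:
  steps:
    - {"translation": [-0.001,0.008,0],"rotation": [0,0,0]}
    - {"translation": [-0.001,0.016,0],"rotation": [0,0,0]}
    - {"translation": [-0.001,0.016,0],"rotation": [0,0,0]}
    - {"translation": [-0.001,0.016,0],"rotation": [0,0,0]}
    - {"translation": [-0.001,0.016,0],"rotation": [0,0,0]}
    - {"translation": [-0.001,0.016,0],"rotation": [0,0,0]}
    - {"translation": [-0.001,0.016,0],"rotation": [0,0,0]}
    - {"translation": [-0.001,0.016,0],"rotation": [0,0,0]}
    - {"translation": [-0.001,0.016,0],"rotation": [0,0,0]}
    - {"translation": [-0.001,0.016,0],"rotation": [0,0,0]}

```text
t: 12.22
eef_pos: [0.5767, -0.2226, 0.1131]
ee_rot: [3.142, -0.0, -1.494]
force: [0.2, -4.2, -2.8]
width: 0.0178
gripper_force: 45.0
```

```bash
python3 st.py
```

```text
t 12.22 tray mm [ -0.59 -19.04 113.06] bar z 131.86 Ftray [-0.14 -4.23 -2.8 ] M [-1.638  0.316  0.072] rot [180.    -0.   -85.58] w 0.0178
```

Call:
apply_moves:
  steps:
    - {"translation": [0.0005,-0.004,0],"rotation": [0,0,0]}
    - {"translation": [0.001,-0.008,0],"rotation": [0,0,0]}
    - {"translation": [0.001,-0.008,0],"rotation": [0,0,0]}
    - {"translation": [0.001,-0.008,0],"rotation": [0,0,0]}
    - {"translation": [0.001,-0.008,0],"rotation": [0,0,0]}
    - {"translation": [0.001,-0.008,0],"rotation": [0,0,0]}
    - {"translation": [0.001,-0.008,0],"rotation": [0,0,0]}
    - {"translation": [0.001,-0.008,0],"rotation": [0,0,0]}
    - {"translation": [0.001,-0.008,0],"rotation": [0,0,0]}
    - {"translation": [0.001,-0.008,0],"rotation": [0,0,0]}

```text
t: 13.05
eef_pos: [0.577, -0.2244, 0.113]
ee_rot: [-3.142, 0.0, -1.494]
force: [0.0, -0.2, -1.0]
width: 0.0178
gripper_force: 45.0
```

```bash
python3 st.py
```

```text
t 13.05 tray mm [ -0.45 -20.83 113.02] bar z 131.82 Ftray [ 0.01 -0.2  -0.97] M [-0.087  0.093  0.062] rot [-1.800e+02  1.000e-02 -8.558e+01] w 0.0178
```

Call:
apply_moves:
  steps:
    - {"translation": [-0.001,0.015,0],"rotation": [0,0,0]}
    - {"translation": [-0.002,0.035,0],"rotation": [0,0,0]}
    - {"translation": [-0.003,0.055,0],"rotation": [0,0,0]}
    - {"translation": [-0.004,0.07,0],"rotation": [0,0,0]}
    - {"translation": [-0.005,0.083,0],"rotation": [0,0,0]}
    - {"translation": [-0.0054,0.091,0],"rotation": [0,0,0]}
    - {"translation": [-0.0054,0.095,0],"rotation": [0,0,0]}
    - {"translation": [-0.0054,0.095,0],"rotation": [0,0,0]}
    - {"translation": [-0.0054,0.095,0],"rotation": [0,0,0]}
    - {"translation": [-0.0054,0.095,0],"rotation": [0,0,0]}

```text
t: 13.88
eef_pos: [0.5755, -0.2023, 0.1134]
ee_rot: [3.141, -0.002, -1.494]
force: [0.3, -11.1, -2.3]
width: 0.0176
gripper_force: 45.0
```

```bash
python3 st.py
```

```text
t 13.88 tray mm [ -0.32   1.32 113.37] bar z 132.17 Ftray [ -0.55 -11.11  -2.28] M [-3.807  0.442  0.041] rot [ 1.7997e+02 -1.2000e-01 -8.5570e+01] w 0.0176
```

Call:
apply_moves:
  steps:
    - {"translation": [0,0.003,0],"rotation": [0,0,0]}
    - {"translation": [0,0.006,0],"rotation": [0,0,0]}
    - {"translation": [0,0.006,0],"rotation": [0,0,0]}
    - {"translation": [0,0.006,-0.008],"rotation": [0,0,0]}
    - {"translation": [0,0.006,-0.018],"rotation": [0,0,0]}
    - {"translation": [0,0.006,-0.028],"rotation": [0,0,0]}
    - {"translation": [0,0.006,-0.036],"rotation": [0,0,0]}
    - {"translation": [0,0.006,-0.04],"rotation": [0,0,0]}
    - {"translation": [0,0.006,-0.04],"rotation": [0,0,0]}
    - {"translation": [0,0.006,-0.04],"rotation": [0,0,0]}

```text
t: 14.72
eef_pos: [0.5768, -0.2011, 0.1044]
ee_rot: [-3.139, -0.003, -1.494]
force: [1.0, -10.8, 1.1]
width: 0.0175
gripper_force: 45.0
```

```bash
python3 st.py; python3 snap.py w8
python3 - <<'E'
import cv2,numpy as np
a=cv2.imread("pics/w8.png")[60:260,250:400];cv2.imwrite("pics/m8.png",cv2.resize(a,(450,600),interpolation=cv2.INTER_CUBIC))
E
```

```text
t 14.72 tray mm [  1.11   2.45 104.45] bar z 123.25 Ftray [  0.21 -10.83   1.05] M [-3.669 -0.091 -0.07 ] rot [-1.7986e+02 -1.6000e-01 -8.5580e+01] w 0.0175
{'t': 14.7167, 'q': [-0.0144, 0.3555, -0.2951, 0.0032, -0.9176, 0.0897], 'eef_pos': [0.5768, -0.2011, 0.1044], 'ee_rot': [-3.1392, -0.0028, -1.4936], 'force': [1.0218, -10.7855, 1.053], 'width': 0.0175} [ 0.58306587 -0.28099575  0.26254799] [ 2.84209437e+00  2.65861240e-03 -3.06494137e+00]
```

View pics/m8.png

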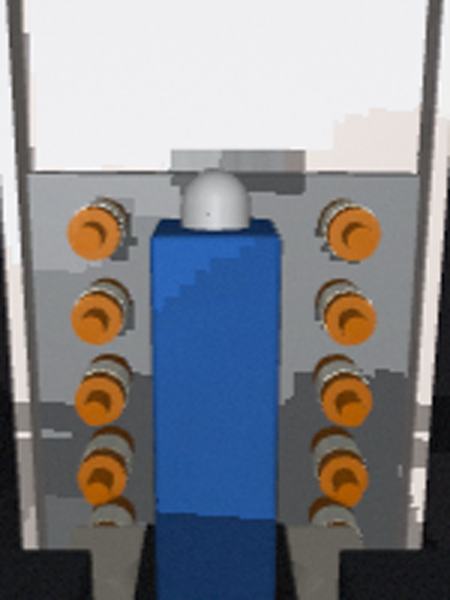

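The crop shows the pin (215,200) still above and inboard of the low post edge (about row 150), with the ampoules well clear. I'll average the readings to check the lateral position and height.

```bash
cat > avg.py <<'E'
from h import *
R=Ro.from_euler('z',-.0755);A=[]
for i in range(6):
    grab_frame("side");s=get_state();A.append(np.r_[R.apply(s['eef_pos']-np.array([.5759,-.2036,-.0188]))*1e3,R.apply(s['force']),np.degrees(s['ee_rot'])%360])
print("t",s['t'],"mean",np.mean(A,0).round(2),"sd",np.std(A,0).round(2))
E
python3 avg.py
python3 - <<'E'
import cv2
g=cv2.cvtColor(cv2.GaussianBlur(cv2.imread("pics/w8.png"),(1,5),0),cv2.COLOR_BGR2GRAY)
for r in(90,98,104): print(r,g[r,255:400].tolist())
E
```

```text
t 15.0667 mean [  1.13   2.49 123.19   0.42 -10.75   1.11 180.13 359.84 274.43] sd [0.01 0.01 0.02 0.45 0.52 0.58 0.   0.   0.  ]
90 [83, 82, 85, 106, 165, 232, 234, 239, 240, 239, 239, 240, 240, 239, 239, 239, 239, 240, 240, 239, 240, 239, 240, 240, 239, 239, 240, 239, 239, 240, 240, 240, 240, 239, 240, 239, 240, 240, 239, 239, 239, 240, 239, 240, 240, 240, 240, 240, 239, 240, 239, 240, 240, 239, 239, 239, 239, 239, 239, 240, 240, 240, 240, 240, 239, 240, 240, 240, 239, 240, 239, 239, 239, 239, 240, 240, 239, 239, 240, 240, 240, 240, 240, 240, 240, 240, 240, 240, 239, 239, 240, 239, 239, 239, 240, 240, 240, 240, 240, 239, 239, 240, 240, 240, 240, 240, 239, 240, 240, 240, 240, 239, 239, 239, 239, 239, 239, 240, 239, 239, 240, 239, 239, 239, 239, 240, 240, 239, 239, 240, 240, 240, 239, 239, 236, 198, 90, 88, 87, 89, 147, 239, 239, 240, 239]
98 [82, 84, 82, 93, 158, 232, 234, 240, 240, 240, 240, 240, 240, 240, 240, 240, 240, 240, 240, 240, 240, 240, 239, 240, 240, 240, 239, 240, 240, 240, 240, 240, 240, 240, 239, 240, 240, 240, 240, 240, 240, 239, 240, 240, 240, 240, 240, 240, 240, 240
[... 495 characters left out ...]
148, 231, 233, 240, 240, 239, 240, 240, 240, 240, 240, 240, 240, 240, 239, 240, 240, 239, 240, 240, 240, 240, 240, 239, 240, 240, 240, 240, 240, 240, 240, 240, 240, 240, 240, 240, 240, 240, 240, 240, 239, 240, 240, 240, 240, 240, 240, 240, 239, 240, 240, 240, 240, 239, 240, 240, 240, 240, 240, 240, 240, 240, 240, 240, 240, 240, 240, 240, 240, 240, 240, 240, 240, 240, 240, 240, 240, 240, 240, 240, 240, 240, 240, 240, 240, 240, 239, 240, 240, 240, 240, 240, 240, 240, 240, 240, 240, 240, 239, 239, 240, 239, 232, 229, 230, 229, 229, 228, 228, 229, 229, 229, 229, 229, 229, 228, 229, 228, 229, 228, 228, 228, 227, 227, 227, 227, 227, 227, 226, 225, 202, 86, 83, 82, 85, 137, 226, 226, 226, 225, 213]
```

Call:
apply_moves:
  steps:
    - {"translation": [-0.0044,0.0005,-0.006],"rotation": [0,0,0]}
    - {"translation": [-0.0044,0.0005,-0.014],"rotation": [0,0,0]}
    - {"translation": [-0.0044,0.0005,-0.022],"rotation": [0,0,0]}
    - {"translation": [-0.0044,0.0005,-0.03],"rotation": [0,0,0]}
    - {"translation": [-0.0044,0.0005,-0.038],"rotation": [0,0,0]}
    - {"translation": [-0.0044,0.0005,-0.046],"rotation": [0,0,0]}
    - {"translation": [-0.0044,0.0005,-0.052],"rotation": [0,0,0]}
    - {"translation": [-0.0044,0.0005,-0.052],"rotation": [0,0,0]}
    - {"translation": [-0.0044,0.0005,-0.052],"rotation": [0,0,0]}
    - {"translation": [-0.0044,0.0005,-0.052],"rotation": [0,0,0]}

```text
t: 15.9
eef_pos: [0.576, -0.2008, 0.0914]
ee_rot: [-3.139, -0.003, -1.493]
force: [1.9, -10.2, 1.2]
width: 0.0178
gripper_force: 45.0
```

```bash
python3 avg.py
```

```text
t 16.2 mean [ 2.7000e-01  2.7400e+00  1.1016e+02  7.0000e-01 -1.0840e+01  6.6000e-01
  1.8016e+02  3.5985e+02  2.7443e+02] sd [0.01 0.01 0.01 0.51 0.33 0.39 0.   0.   0.  ]
```

Call:
apply_moves:
  steps:
    - {"translation": [-0.001,0,-0.006],"rotation": [0,0,0]}
    - {"translation": [-0.001,0,-0.014],"rotation": [0,0,0]}
    - {"translation": [-0.001,0,-0.022],"rotation": [0,0,0]}
    - {"translation": [-0.001,0,-0.03],"rotation": [0,0,0]}
    - {"translation": [-0.001,0,-0.038],"rotation": [0,0,0]}
    - {"translation": [-0.001,0,-0.046],"rotation": [0,0,0]}
    - {"translation": [-0.001,0,-0.053],"rotation": [0,0,0]}
    - {"translation": [-0.001,0,-0.059],"rotation": [0,0,0]}
    - {"translation": [-0.001,0,-0.059],"rotation": [0,0,0]}
    - {"translation": [-0.001,0,-0.059],"rotation": [0,0,0]}

```text
t: 17.03
eef_pos: [0.5754, -0.2005, 0.0764]
ee_rot: [-3.139, -0.002, -1.494]
force: [2.0, -9.5, -0.0]
width: 0.0176
gripper_force: 45.0
```

```bash
python3 avg.py
```

```text
t 17.3333 mean [-2.3000e-01  3.1500e+00  9.5100e+01  1.2300e+00 -9.4100e+00 -5.6000e-01
  1.8012e+02  3.5988e+02  2.7443e+02] sd [0.02 0.01 0.01 0.67 0.62 0.45 0.   0.   0.  ]
```

Call:
apply_moves:
  steps:
    - {"translation": [0.001,-0.003,0],"rotation": [0,0,0]}
    - {"translation": [0.002,-0.008,0],"rotation": [0,0,0]}
    - {"translation": [0.002,-0.013,0],"rotation": [0,0,0]}
    - {"translation": [0.003,-0.018,0],"rotation": [0,0,0]}
    - {"translation": [0.003,-0.023,0],"rotation": [0,0,0]}
    - {"translation": [0.004,-0.028,0],"rotation": [0,0,0]}
    - {"translation": [0.004,-0.033,0],"rotation": [0,0,0]}
    - {"translation": [0.004,-0.036,0],"rotation": [0,0,0]}
    - {"translation": [0.004,-0.036,0],"rotation": [0,0,0]}
    - {"translation": [0.004,-0.036,0],"rotation": [0,0,0]}

```text
t: 18.17
eef_pos: [0.5762, -0.2091, 0.0762]
ee_rot: [-3.14, -0.002, -1.494]
force: [1.1, -6.6, -0.6]
width: 0.0178
gripper_force: 45.0
```

```bash
python3 avg.py
```

```text
t 18.4667 mean [-1.3000e-01 -5.4500e+00  9.4950e+01  9.4000e-01 -6.8800e+00  7.0000e-02
  1.8010e+02  3.5991e+02  2.7442e+02] sd [0.01 0.02 0.02 0.34 0.17 0.49 0.   0.   0.  ]
```

Call:
apply_moves:
  steps:
    - {"translation": [0,-0.002,0],"rotation": [0,0,0]}
    - {"translation": [0,-0.004,0],"rotation": [0,0,0]}
    - {"translation": [0,-0.006,0],"rotation": [0,0,0]}
    - {"translation": [0,-0.008,0],"rotation": [0,0,0]}
    - {"translation": [0.001,-0.01,0],"rotation": [0,0,0]}
    - {"translation": [0.001,-0.01,0],"rotation": [0,0,0]}
    - {"translation": [0.001,-0.01,0],"rotation": [0,0,0]}
    - {"translation": [0.001,-0.01,0],"rotation": [0,0,0]}
    - {"translation": [0.001,-0.01,0],"rotation": [0,0,0]}
    - {"translation": [0.001,-0.01,0],"rotation": [0,0,0]}

```text
t: 19.3
eef_pos: [0.5764, -0.2114, 0.0761]
ee_rot: [-3.14, -0.001, -1.494]
force: [0.5, -6.0, -0.5]
width: 0.0175
gripper_force: 45.0
```

```bash
python3 avg.py
```

```text
t 19.6 mean [-1.2000e-01 -7.8100e+00  9.4900e+01  7.1000e-01 -6.0600e+00  9.0000e-02
  1.8009e+02  3.5992e+02  2.7443e+02] sd [0.01 0.01 0.01 0.51 0.24 0.53 0.   0.   0.  ]
```

Call:
apply_moves:
  steps:
    - {"translation": [0,-0.002,0],"rotation": [0,0,0]}
    - {"translation": [0,-0.004,0],"rotation": [0,0,0]}
    - {"translation": [0,-0.006,0],"rotation": [0,0,0]}
    - {"translation": [0,-0.008,0],"rotation": [0,0,0]}
    - {"translation": [0.001,-0.01,0],"rotation": [0,0,0]}
    - {"translation": [0.001,-0.01,0],"rotation": [0,0,0]}
    - {"translation": [0.001,-0.01,0],"rotation": [0,0,0]}
    - {"translation": [0.001,-0.01,0],"rotation": [0,0,0]}
    - {"translation": [0.001,-0.01,0],"rotation": [0,0,0]}
    - {"translation": [0.001,-0.01,0],"rotation": [0,0,0]}

```text
t: 20.43
eef_pos: [0.5763, -0.2116, 0.0759]
ee_rot: [-3.14, 0.001, -1.493]
force: [-1.2, 7.9, 7.4]
width: 0.0179
gripper_force: 45.0
```

```bash
python3 avg.py
```

```text
t 20.7333 mean [-1.4000e-01 -8.0400e+00  9.4720e+01  7.0000e-02  8.1300e+00  6.7300e+00
  1.8007e+02  7.0000e-02  2.7445e+02] sd [0.02 0.01 0.01 0.17 0.9  0.42 0.   0.   0.  ]
```

Call:
apply_moves:
  steps:
    - {"translation": [0,0.003,0],"rotation": [0,0,0]}
    - {"translation": [0,0.006,0],"rotation": [0,0,0]}
    - {"translation": [0,0.006,0],"rotation": [0,0,0]}
    - {"translation": [0,0.006,0],"rotation": [0,0,0]}
    - {"translation": [0,0.006,0],"rotation": [0,0,0]}
    - {"translation": [0,0.006,0],"rotation": [0,0,0]}
    - {"translation": [0,0.006,0],"rotation": [0,0,0]}
    - {"translation": [0,0.006,0],"rotation": [0,0,0]}
    - {"translation": [0,0.006,0],"rotation": [0,0,0]}
    - {"translation": [0,0.006,0],"rotation": [0,0,0]}

```text
t: 21.57
eef_pos: [0.5763, -0.2116, 0.0756]
ee_rot: [-3.141, -0.0, -1.494]
force: [0.7, 2.5, 4.7]
width: 0.0175
gripper_force: 45.0
```

```bash
python3 avg.py
```

```text
t 21.8667 mean [-2.0000e-01 -8.0000e+00  9.4410e+01  1.6600e+00  2.3300e+00  5.4900e+00
  1.8005e+02  1.2000e+02  2.7442e+02] sd [1.000e-02 1.000e-02 1.000e-02 4.600e-01 1.300e-01 4.000e-01 0.000e+00
 1.697e+02 0.000e+00]
```

Fully home: it's a hard stop at -8.0 mm, with the force now light. Releasing.

Call:
apply_moves:
  steps:
    - {"translation": [0,0,0],"rotation": [0,0,0]}
    - {"translation": [0,0,0],"rotation": [0,0,0]}
    - {"translation": [0,0,0],"rotation": [0,0,0]}
    - {"translation": [0,0,0],"rotation": [0,0,0]}
    - {"translation": [0,0,0],"rotation": [0,0,0]}
    - {"translation": [0,0,0],"rotation": [0,0,0]}
    - {"translation": [0,0,0],"rotation": [0,0,0]}
    - {"translation": [0,0,0],"rotation": [0,0,0]}
    - {"translation": [0,0,0],"rotation": [0,0,0]}
    - {"translation": [0,0,0],"rotation": [0,0,0]}
  jaw: -0.2

```text
t: 22.7
eef_pos: [0.5758, -0.2117, 0.0753]
ee_rot: [-3.142, 0.0, -1.494]
force: [0.2, -0.5, -0.2]
width: 0.0522
gripper_force: 0.0
```

Call:
apply_moves:
  steps:
    - {"translation": [0,0,0.03],"rotation": [0,0,0]}
    - {"translation": [0,0,0.08],"rotation": [0,0,0]}
    - {"translation": [0,0,0.15],"rotation": [0,0,0]}
    - {"translation": [0,0,0.24],"rotation": [0,0,0]}
    - {"translation": [0,0,0.34],"rotation": [0,0,0]}
    - {"translation": [0,0,0.44],"rotation": [0,0,0]}
    - {"translation": [0,0,0.52],"rotation": [0,0,0]}
    - {"translation": [0,0,0.56],"rotation": [0,0,0]}
    - {"translation": [0,0,0.58],"rotation": [0,0,0]}
    - {"translation": [0,0,0.58],"rotation": [0,0,0]}

```text
t: 23.53
eef_pos: [0.5761, -0.2117, 0.2212]
ee_rot: [-3.14, -0.0, -1.494]
force: [-0.5, 0.2, -0.8]
width: 0.0525
gripper_force: 0.0
```

```bash
python3 st.py; python3 snap.py w9
python3 - <<'E'
from h import *
a=cv2.imread("pics/w9.png")[:300,220:420]
c=grab_frame("scene")[125:200,206:306];d=grab_frame("side")[105:180,286:386]
z=lambda x,w,h:cv2.resize(x,(w,h),interpolation=cv2.INTER_CUBIC)
cv2.imwrite("pics/m9.png",np.hstack([z(a,400,600),np.vstack([z(c,400,300),z(d,400,300)])]))
E
```

```text
t 23.53 tray mm [ -0.43  -8.08 221.19] bar z 239.99 Ftray [-0.46  0.26 -0.83] M [0.019 0.097 0.045] rot [-1.7991e+02 -1.0000e-02 -8.5580e+01] w 0.0525
{'t': 23.5333, 'q': [-0.0343, 0.2614, -0.139, -0.0, -1.1688, 0.1114], 'eef_pos': [0.5761, -0.2117, 0.2212], 'ee_rot': [-3.14, -0.0001, -1.4937], 'force': [-0.4738, 0.2239, -0.8268], 'width': 0.0525} [ 0.58246408 -0.29203877  0.3790869 ] [ 2.83944531e+00  1.83067499e-03 -3.06514769e+00]
```

View pics/m9.png

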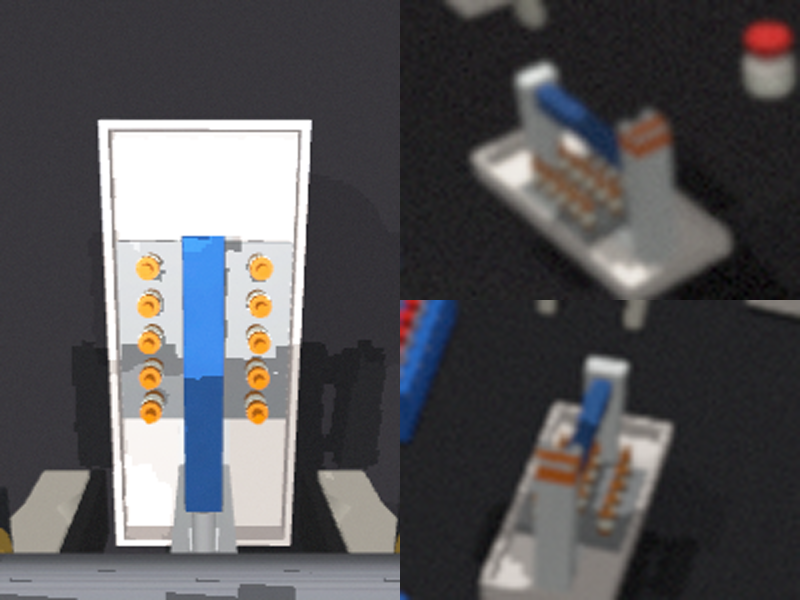

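The bar spans the two posts. Its end is at the low post face (203,237) with no pin showing, the plunger goes into the tall post at (205,525), the ampoules are intact and the gripper is clear.

```bash
python3 -c "
from station import *
print(job_done())"
```

```text
the job is handed in; nothing more can be done
None
```

The blue bar is fitted between the tray posts: plunger in the tall post's pocket, pin fully home in the low post. It is released, the arm is clear, and the job was handed in at about 23.7 s. The spring was pressed in about 23 mm of its 26.5 mm travel.

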